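Stand the ink bottles in their anti-tip stands

TASK

Pick out the three ink bottles, the ones with a pointed nozzle, and stand each in the steel bottle stand of its own size: the small bottle in the small stand, the medium in the medium, the large in the large. Each must end standing upright on the floor of its stand; keep the bottles upright on the way, in whatever order you like. Leave the two flat-lidded jars and the cup standing where they are.

Things in the scene. Friction and masses are not known exactly. Their poses are not given: they have to be found in the camera images.
- ink_small_mid (a point): the small ink bottle: upright black round bottle with a white paper band and a narrow pointed grey nozzle on its black flat shoulder; body 24 mm in diameter and straight-sided for its lower 48 mm, 70 mm tall over the nozzle. The point lies on its axis, half-way up, 35 mm above its underside; z is its upward axis
- stand_small: the small bottle stand: bare dark steel, low, round and open-topped, fixed to the work top; its round well is 40 mm in diameter, the outside 56 mm, the rim 16 mm above the work top, the well's floor 4 mm above the work top. Origin: centre of its underside, on the work top; z up
- ink_medium_mid (a point): the medium ink bottle: upright black round bottle with a white paper band and a narrow pointed grey nozzle on its black flat shoulder; body 38 mm in diameter and straight-sided for its lower 62 mm, 86 mm tall over the nozzle. The point lies on its axis, half-way up, 43 mm above its underside; z is its upward axis
- stand_medium: the medium bottle stand: bare dark steel, low, round and open-topped, fixed to the work top; its round well is 54 mm in diameter, the outside 70 mm, the rim 16 mm above the work top, the well's floor 4 mm above the work top. Origin: centre of its underside, on the work top; z up
- ink_large_mid (a point): the large ink bottle: upright black round bottle with a white paper band and a narrow pointed grey nozzle on its black flat shoulder; body 52 mm in diameter and straight-sided for its lower 68 mm, 94 mm tall over the nozzle. The point lies on its axis, half-way up, 47 mm above its underside; z is its upward axis
- stand_large: the large bottle stand: bare dark steel, low, round and open-topped, fixed to the work top; its round well is 68 mm in diameter, the outside 84 mm, the rim 16 mm above the work top, the well's floor 4 mm above the work top. Origin: centre of its underside, on the work top; z up
- jar_small_mid (a point): the small jar, to be left alone: upright black round jar with a white paper band and a flat grey screw lid as wide as the jar, no nozzle; 36 mm in diameter, 62 mm tall. The point lies on its axis, half-way up; z is its upward axis
- jar_large_mid (a point): the large jar, to be left alone: upright black round jar with a white paper band and a flat grey screw lid as wide as the jar, no nozzle; 46 mm in diameter, 74 mm tall. The point lies on its axis, half-way up; z is its upward axis
- cup_mid (a point): the cup, to be left alone: open white plastic drinking cup, 68 mm across the rim, 80 mm tall, standing upright. The point lies on its axis, half-way up; z is its upward axis
There are look-alikes about, which are no part of the job. Leave any purple look-alike of the part that bears jar_large_mid alone.

How it is judged (in metres and radians):
At the end, for the whole second after the job is handed in: Each ink bottle stands upright (within 0.1 rad) on the well floor of the stand of its own size (height within 4 mm, axis within 12 mm of the stand's axis), released and at rest; the jars and the cup are upright and within 20 mm of where they started (horizontal distance between ink_small_mid and stand_small below 0.012 m and height (world z) of ink_small_mid between 0.035 and 0.043 m and angle between each of ink_small_mid, ink_medium_mid, ink_large_mid, jar_small_mid, jar_large_mid, cup_mid's own z axis and vertical below 0.1 rad and linear speed of each of ink_small, ink_medium, ink_large below 0.02 m/s and horizontal distance between ink_medium_mid and stand_medium below 0.012 m and height (world z) of ink_medium_mid between 0.043 and 0.051 m and horizontal distance between ink_large_mid and stand_large below 0.012 m and height (world z) of ink_large_mid between 0.047 and 0.055 m and distance of each of jar_small_mid, jar_large_mid, cup_mid from where it was at the start of the episode below 0.02 m); the robot touches nothing.
It fails at once if an ink bottle is tipped more than 35 degrees from upright (angle between any of ink_small_mid, ink_medium_mid, ink_large_mid's own z axis and vertical above 0.61 rad).
It fails at once if a jar or the cup is shifted more than 20 mm or knocked over (distance of any of jar_small_mid, jar_large_mid, cup_mid from where it was at the start of the episode above 0.02 m or angle between any of jar_small_mid, jar_large_mid, cup_mid's own z axis and vertical above 0.4 rad).
It also fails if it takes over 96 s, if anything falls off the work surface, if the arm or the gripper's body presses on something with over 40 N, if the wrist force passes 120 N, or if a joint passes its speed limit or range.

ROBOT

A 6-joint arm with a two-finger parallel gripper is mounted at the origin on the work surface. World frame = base frame: x ahead of the robot, y to its left, z up, the work surface at z = 0. Lengths are in m, angles in degrees, forces in N, time in s.
With the tool pointing down it reaches from about 0.325 to 1 m from the base axis. Payload 5.1 kg.
Tool frame: the origin (TCP) lies at the very end of the fingers, on their centre line; the grasp point (between the pads) lies 19 mm behind it (env.grasp_offset is the distance from the TCP to the grasp point, in m); z points along the fingers, y is the line along which they close (so a half turn about z gives the same grasp; the last joint's range is limited). The gripper opens to 85 mm and grips with 20 to 120 N. Pads are 22 mm wide; open, the fingers measure 114 mm over their backs; the gripper's body (76 mm by 85 mm) begins 54 mm behind the grasp point. The pads swing forward as they close: fully open they stand 13 mm farther back than shut.
Start: joints at [-70.05, 7.093, 94.555, -0, 78.352, -4.733], TCP at [0.271, -0.591, 0.231] pointing down, gripper open.
Joint ranges: [-149.61, 149.61], [-58.7, 133.49], [1.44, 155.28], [-77.14, 257.14], [18.33, 153.61], [-166.67, 166.67]. Speed limits (degrees/s): [147.25, 147.25, 180, 180, 180, 180].

INTERFACE

Orientations are given as [roll, pitch, yaw] about the fixed x, y, z axes, in that order (R = Rz(yaw) Ry(pitch) Rx(roll)).
In Python, from station import status, capture, order, search_frame, trace, tip_of, env gives the robot as it stands.
- The arm moves only by the tool apply_moves, never from a script. Its argument "commands" is a list that holds one entry, the list of rows, each a list of 7 numbers: the shift along the tool's x, y, z in mm, then the turn, a rotation vector about the tool's x, y, z in degrees, then the opening in per cent of the stroke, from 0 (shut) to 100 (fully open). A call has 1 to 10 rows; each row is the pose to reach, as a shift and turn from the pose commanded when the call began, along the tool's axes at that moment; what a row does not reach only later rows make up. A row lasts 1/8 s, in which the tool goes at most 62.5 mm and 10.7 degrees, less where a joint would pass 70% of its speed; a pose out of reach is approached as far as the arm can. A call with a gripper value outside its range is refused whole. The fingers move at their own pace and stop on an object; the grip force is fixed at half the most. Time passes only in rows, so rows that repeat a pose let the fingers close. It gives the time, the measured TCP pose, the force, the opening and the grip force at its end, in the units of the state.
- status.observe(): the state, without advancing time (a new reading comes with each control period).
- capture(name): name is "scene" or "top"; returns a dict with "color" (400x640x3 uint8, red, green, blue), "K" (3x3 intrinsics, pixels), "R" (3x3) and "t" (3): a world point X has camera coordinates R X + t. Camera axes: x right, y down, z forward; pixel columns grow to the right and rows downward; lengths in m; the calibration is good to about 2 mm. A picture is of the moment at which its call begins. There is no depth.
- order.hand_in(): hands the job in; it is judged then, once.
Trained networks look in a picture, given as the dict that the camera call returned (one of the last four; its "shot" number tells which), for a name from the list of things; names that differ only in an ending like _2 or _b are one class to them, and where a whole thing is asked for, a point or a joint stands for the part that bears it (a point fixed in the world has none). Each returns a list of dicts, best first, with "p" (0 to 1); they miss things now and then, are a little off and sometimes report something else, mostly with a low value. They report only what shows in the picture. A call takes as long as a camera call. They do not tell look-alikes from the thing itself.
- search_frame(picture, label): "at" ([row, column] in pixels, amid what is visible of it).
- trace(picture, label): "region" (400x640 bool, what is visible of it) and "at" ([row, column] in pixels, amid what is visible of it).
- tip_of(picture, label): "at" ([row, column] in pixels: a listed point, or the origin of a listed thing).
The state is a dict: "t": time; "qpos": joint angles; "joint_vel": joint speeds; "joint_torque": joint torques, N m; "tcp_pos": TCP position; "tcp_rot": TCP orientation; "ft_force": force on the tool from outside, world axes, zero at the start; "ft_torque": the same for the moment, N m; "finger_gap": finger opening in m; "finger_force": force on a finger pad.
Only numpy, scipy, OpenCV 4.12 (cv2) and the standard library are available. Lean on these libraries where they do the work, as an engineer would, in place of code of your own. Each camera call takes 0.05 s, during which the arm holds its last target. There are 200 camera calls.

## Working session

There is one attempt and no reset: what is moved stays moved. The work goes in short steps, Python scripts to look and compute and a tool call to move; the robot and the scene stay as the last step left them, time stands still between calls to the robot, and variables do not carry over. Pictures are saved under pics/ and viewed, at most 14 in all, crops included, and the job is handed in when it is done.

Besides the shell and the picture viewer there is one more tool, called after ">>>" as a command line: name --argument value ..., lists and objects as JSON in quotes. apply_moves: Moves the arm, as the interface text tells. Its arguments: {"type":"object","properties":{"commands":{"type":"array"}},"required":["commands"]}

```bash
mkdir -p pics
cat > h.py <<'E'
import numpy as np,cv2
from station import status, capture, order, search_frame, trace, tip_of, env
def world(pic,at,z):
    K,R,t=map(np.array,(pic["K"],pic["R"],pic["t"]))
    d=R.T@np.linalg.solve(K,[at[1],at[0],1.]); c=-R.T@t
    return c+d*(z-c[2])/d[2]
Z=dict(ink_small_mid=.035,ink_medium_mid=.043,ink_large_mid=.047,stand_small=0,stand_medium=0,stand_large=0,jar_small_mid=.031,jar_large_mid=.037,cup_mid=.04)
E
python3 - <<'E'
from h import *
s=status.observe();print(s)
for n in("top","scene"):
    p=capture(n);cv2.imwrite(f"pics/{n}0.png",p["color"][:,:,::-1])
    print(n,"cam",-np.array(p["R"]).T@p["t"])
    for k,z in Z.items():
        print(k,[(round(r["p"],2),np.round(r["at"]).tolist(),np.round(world(p,r["at"],z)[:2],3).tolist()) for r in tip_of(p,k)[:4]])
E
```

```text
{'t': 0.0, 'qpos': array([-7.00490487e+01,  7.13474310e+00,  9.46331232e+01, -5.14086095e-04,
        7.83509540e+01, -4.73270447e+00]), 'joint_vel': array([-0.04284138,  0.00266785, -0.04275942,  0.07125915, -0.06566588,
        0.0129431 ]), 'joint_torque': array([ 8.58585954e-04, -4.23607457e+01, -3.65455663e+01,  2.92450079e-05,
        6.98952281e-03,  4.12216528e-07]), 'tcp_pos': array([ 0.27121041, -0.59005558,  0.23004881]), 'tcp_rot': array([-1.79881543e+02, -9.30197124e-03,  2.46837505e+01]), 'ft_force': array([0.83748611, 0.79108275, 0.38712374]), 'ft_torque': array([ 0.0206823 , -0.00473963, -0.005143  ]), 'finger_force': 0.0, 'finger_gap': 0.08539356798209888}
top cam [0.42518857 0.00163622 1.36408282]
ink_small_mid [(0.43, [157.0, 408.0], [0.611, -0.234]), (0.41, [151.0, 244.0], [0.635, 0.194]), (0.29, [200.0, 168.0], [0.51, 0.394])]
ink_medium_mid [(0.75, [221.0, 365.0], [0.447, -0.117])]
ink_large_mid [(0.87, [243.0, 209.0], [0.398, 0.284])]
stand_small [(0.74, [140.0, 328.0], [0.667, -0.026])]
stand_medium [(0.68, [150.0, 246.0], [0.643, 0.193])]
stand_large [(0.76, 
[... 307 characters left out ...]
393])]
scene cam [ 1.19221119 -0.06730083  0.80712477]
ink_small_mid [(0.47, [242.0, 233.0], [0.608, -0.231])]
ink_medium_mid [(0.64, [188.0, 282.0], [0.44, -0.108]), (0.59, [195.0, 359.0], [0.482, 0.097])]
ink_large_mid [(0.56, [167.0, 419.0], [0.388, 0.284]), (0.53, [198.0, 469.0], [0.52, 0.386])]
stand_small [(0.62, [268.0, 320.0], [0.675, -0.023])]
stand_medium [(0.86, [250.0, 404.0], [0.64, 0.191]), (0.71, [198.0, 470.0], [0.478, 0.419])]
stand_large [(0.73, [223.0, 171.0], [0.509, -0.405])]
jar_small_mid [(0.64, [191.0, 358.0], [0.455, 0.099])]
jar_large_mid [(0.97, [197.0, 217.0], [0.455, -0.284]), (0.58, [173.0, 217.0], [0.361, -0.293])]
cup_mid [(0.75, [196.0, 472.0], [0.507, 0.4])]
```

View pics/top0.png

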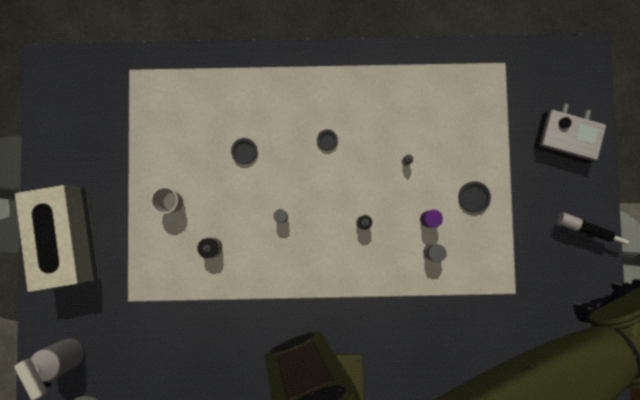

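View pics/scene0.png

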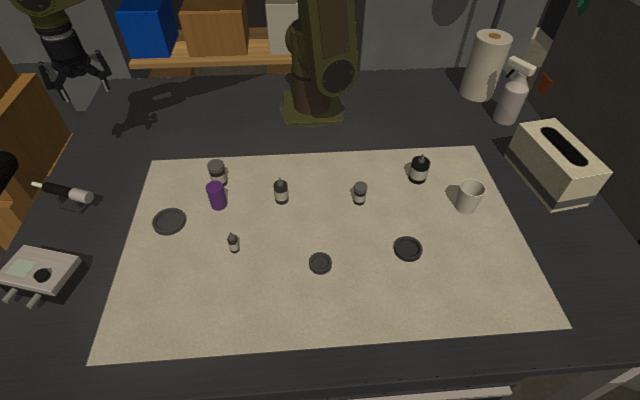

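The top view shows the bottles at about (157,408) small, (221,365) medium and (243,209) large. The stands are at (140,328), (150,246) and (197,475), the jars at (215,282) and (252,432), the purple look-alike at (216,429) and the cup at (200,167). The scene view agrees. Next I refine the positions by fitting silhouettes in both views.

```bash
cat >> h.py <<'E'
from scipy.optimize import minimize
# profile rings (radius,z)
PR=dict(ink_small_mid=[(.012,0),(.012,.048),(.003,.07)],ink_medium_mid=[(.019,0),(.019,.062),(.003,.086)],ink_large_mid=[(.026,0),(.026,.068),(.003,.094)],
 stand_small=[(.028,0),(.028,.016)],stand_medium=[(.035,0),(.035,.016)],stand_large=[(.042,0),(.042,.016)])
def draw(pic,prof,xy,z0=0,S=4):
    a=np.linspace(0,2*np.pi,40); m=np.zeros((400*S,640*S),np.uint8)
    for A,B in zip(prof[:-1],prof[1:]):
        X=np.vstack([np.c_[xy[0]+r*np.cos(a),xy[1]+r*np.sin(a),0*a+z+z0] for r,z in(A,B)])
        u=(X@np.array(pic["R"]).T+pic["t"])@np.array(pic["K"]).T; u=(u[:,:2]/u[:,2:]+.5)*S
        cv2.fillConvexPoly(m,cv2.convexHull(np.round(u).astype(np.int32)),1)
    return cv2.resize(m.astype(np.float32),(640,400),interpolation=cv2.INTER_AREA)
def fit(pics,name,xy,z0=0):
    regs=[]
    for p in pics:
        for r in trace(p,name):
            g=np.linalg.norm(world(p,r["at"],Z[name]+z0)[:2]-xy)
            if g<.04: regs.append((p,r["region"].astype(np.float32)));break
    def cost(v,rs=regs):
        return sum(1-np.minimum(M:=draw(p,PR[name],v,z0),g).sum()/np.maximum(M,g).sum() for p,g in rs)
    def run(rs): return minimize(cost,xy,args=(rs,),method="Nelder-Mead",options=dict(initial_simplex=np.array(xy)+np.array([[0,0],[.008,0],[0,.008]]),xatol=2e-4,fatol=1e-4))
    for rs in [regs]+[[q] for q in regs]:
        o=run(rs);print(name,len(rs),np.round(o.x,4),round(o.fun,3))
E
python3 - <<'E'
from h import *
pics=[capture("top"),capture("scene")]
for n,xy in dict(ink_small_mid=(.609,-.232),ink_medium_mid=(.444,-.113),ink_large_mid=(.393,.284),stand_small=(.67,-.025),stand_medium=(.641,.192),stand_large=(.507,-.41)).items(): fit(pics,n,xy)
E
```

```text
ink_small_mid 2 [ 0.6065 -0.2316] 0.237
ink_small_mid 1 [ 0.6065 -0.2317] 0.087
ink_small_mid 1 [ 0.6075 -0.2315] 0.15
ink_medium_mid 2 [ 0.4438 -0.1128] 0.2
ink_medium_mid 1 [ 0.4439 -0.1121] 0.097
ink_medium_mid 1 [ 0.4451 -0.1129] 0.097
ink_large_mid 2 [0.3872 0.2867] 0.279
ink_large_mid 1 [0.3872 0.287 ] 0.081
ink_large_mid 1 [0.3807 0.2891] 0.189
stand_small 2 [ 0.6675 -0.0214] 0.149
stand_small 1 [ 0.6682 -0.0209] 0.046
stand_small 1 [ 0.6669 -0.0226] 0.066
stand_medium 2 [0.6406 0.1999] 0.143
stand_medium 1 [0.6411 0.2   ] 0.065
stand_medium 1 [0.6397 0.1996] 0.069
stand_large 2 [ 0.5079 -0.4095] 0.16
stand_large 1 [ 0.5073 -0.4095] 0.057
stand_large 1 [ 0.507  -0.4096] 0.1
```

>>> apply_moves --commands '[[[455,-186.5,101,0,0,0,100],[455,-186.5,101,0,0,0,100],[455,-186.5,101,0,0,0,100],[455,-186.5,101,0,0,0,100],[455,-186.5,101,0,0,0,100],[455,-186.5,101,0,0,0,100],[455,-186.5,101,0,0,0,100],[455,-186.5,101,0,0,0,100],[455,-186.5,101,0,0,0,100],[455,-186.5,101,0,0,0,100]]]'

```text
t: 2.95
tcp_pos: [0.607, -0.231, 0.1302]
tcp_rot: [180.0, 0.0, 24.7]
ft_force: [-0.0, -0.7, -0.2]
finger_gap: 0.0858
finger_force: 0.0
```

```bash
cat > go.py <<'E'
import sys
from h import *
from scipy.spatial.transform import Rotation as Ro
s=status.observe();R=Ro.from_euler("xyz",s["tcp_rot"],degrees=True)
print(s["t"],np.round(s["tcp_pos"],4),np.round(s["tcp_rot"],2),s["finger_gap"],s["ft_force"].round(1),s["finger_force"])
v=list(map(float,sys.argv[1:]))
while v: print(np.round(1000*R.inv().apply(np.array(v[:3])-s["tcp_pos"]),1)); v=v[3:]
E
python3 go.py .6065 -.2316 .020 .6065 -.2316 .15
```

```text
2.95 [ 0.607  -0.231   0.1302] [1.800e+02 3.000e-02 2.473e+01] 0.08577869429671575 [-0.  -0.7 -0.2] 0.0
[ -0.6   0.3 110.2]
[ -0.7   0.3 -19.8]
```

>>> apply_moves --commands '[[[0,0,50,0,0,0,100],[0,0,90,0,0,0,100],[0,0,110,0,0,0,100],[0,0,110,0,0,0,100],[0,0,110,0,0,0,60],[0,0,110,0,0,0,30],[0,0,110,0,0,0,10],[0,0,110,0,0,0,0],[0,0,110,0,0,0,0],[0,0,110,0,0,0,0]]]'

```text
t: 4.2
tcp_pos: [0.6078, -0.2314, 0.0216]
tcp_rot: [179.9, -0.1, 24.7]
ft_force: [-0.7, 1.2, 4.7]
finger_gap: 0.0225
finger_force: 58.8
```

>>> apply_moves --commands '[[[0,0,0,0,0,0,0],[0,0,0,0,0,0,0],[0,0,0,0,0,0,0],[0,0,0,0,0,0,0]]]'

```text
t: 4.7
tcp_pos: [0.6078, -0.2314, 0.0216]
tcp_rot: [179.9, -0.1, 24.7]
ft_force: [-0.8, 0.6, 6.5]
finger_gap: 0.0224
finger_force: 58.9
```

>>> apply_moves --commands '[[[0,0,-15,0,0,0,0],[0,0,-40,0,0,0,0],[0,0,-70,0,0,0,0],[30,-35,-80,0,0,0,0],[70,-80,-80,0,0,0,0],[105,-120,-80,0,0,0,0],[130,-150,-80,0,0,0,0],[142.5,-165,-80,0,0,0,0],[142.5,-165,-80,0,0,0,0],[142.5,-165,-80,0,0,0,0]]]'

```text
t: 5.95
tcp_pos: [0.6672, -0.023, 0.1002]
tcp_rot: [180.0, 0.0, 24.6]
ft_force: [0.1, 0.4, -0.1]
finger_gap: 0.0218
finger_force: 58.8
```

```bash
python3 go.py .6675 -.0214 .025
python3 - <<'E'
from h import *
pics=[capture("top"),capture("scene")]
p=pics[1];r=tip_of(p,"stand_small");u=r[0]["at"] if r else (265,320);r0,c0=int(u[0]),int(u[1])
cv2.imwrite("pics/s1.png",cv2.resize(p["color"][max(r0-100,0):r0+50,c0-100:c0+100,::-1],None,fx=4,fy=4,interpolation=2))
E
```

```text
5.95 [ 0.6672 -0.023   0.1002] [1.7998e+02 4.0000e-02 2.4620e+01] 0.021811268816217654 [ 0.1  0.4 -0.1] 58.79649996757507
[ 1.  -1.4 75.2]
```

View pics/s1.png

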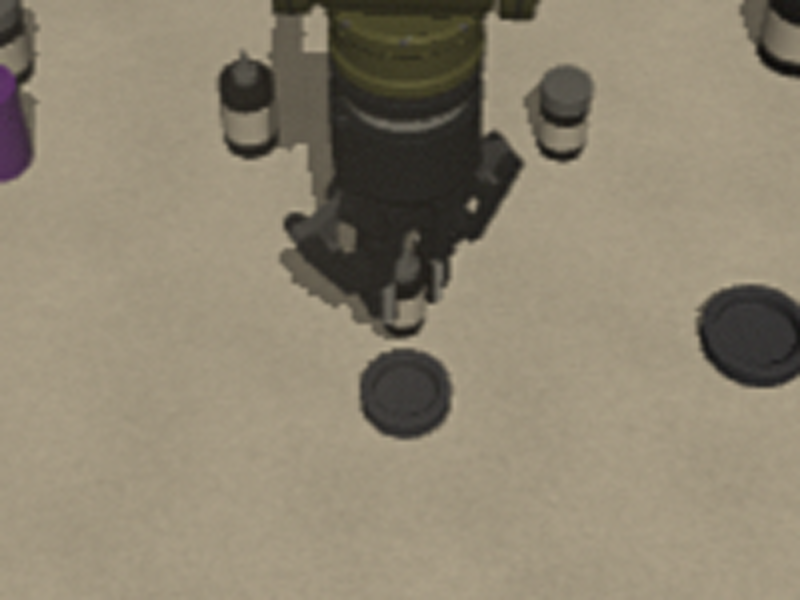

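The crop shows the small bottle upright in the grip at about (405,290), in line with the small stand at (405,395). I lower it and release.

>>> apply_moves --commands '[[[1,-1.5,30,0,0,0,0],[1,-1.5,55,0,0,0,0],[1,-1.5,68,0,0,0,0],[1,-1.5,73,0,0,0,0],[1,-1.5,75,0,0,0,0],[1,-1.5,75,0,0,0,0],[1,-1.5,75,0,0,0,0]]]'

```text
t: 6.98
tcp_pos: [0.6685, -0.02, 0.0263]
tcp_rot: [180.0, -0.1, 24.7]
ft_force: [-0.0, 0.6, -0.8]
finger_gap: 0.0223
finger_force: 58.8
```

>>> apply_moves --commands '[[[0,0,0,0,0,0,20],[0,0,0,0,0,0,40],[0,0,0,0,0,0,60],[0,0,0,0,0,0,80],[0,0,0,0,0,0,100],[0,0,0,0,0,0,100],[0,0,-30,0,0,0,100],[0,0,-75,0,0,0,100],[0,0,-115,0,0,0,100],[0,0,-115,0,0,0,100]]]'

```text
t: 8.22
tcp_pos: [0.6708, -0.0202, 0.1458]
tcp_rot: [179.7, -0.4, 24.7]
ft_force: [0.7, 0.2, -0.3]
finger_gap: 0.0854
finger_force: 0.0
```

```bash
python3 go.py .4440 -.1128 .140 .4440 -.1128 .026
```

```text
8.225 [ 0.6708 -0.0202  0.1458] [179.73  -0.45  24.69] 0.08540627525718962 [ 0.7  0.2 -0.3] 0.0
[-244.7  -10.6    3.9]
[-245.6  -11.2  117.9]
```

>>> apply_moves --commands '[[[-60,-2.5,0,0,0,0,100],[-120,-5,0,0,0,0,100],[-180,-8,0,0,0,0,100],[-225,-10.5,0,0,0,0,100],[-241.5,-10.5,0,0,0,0,100],[-241.5,-10.5,0,0,0,0,100],[-241.5,-10.5,0,0,0,0,100],[-241.5,-10.5,0,0,0,0,100]]]'

```text
t: 9.22
tcp_pos: [0.445, -0.1109, 0.1404]
tcp_rot: [-180.0, -0.0, 24.7]
ft_force: [0.9, -0.3, -0.5]
finger_gap: 0.0856
finger_force: 0.0
```

```bash
python3 go.py .4440 -.1128 .026
python3 - <<'E'
from h import *
pics=[capture("top"),capture("scene")]
fit(pics,"ink_small_mid",(.6675,-.0214),.004)
p=pics[1]
cv2.imwrite("pics/s2.png",cv2.resize(p["color"][160:310,200:400,::-1],None,fx=4,fy=4,interpolation=2))
E
```

```text
9.225 [ 0.445  -0.1109  0.1404] [-1.7999e+02 -1.0000e-02  2.4740e+01] 0.08563343530852245 [ 0.9 -0.3 -0.5] 0.0
[ -1.7   1.3 114.4]
ink_small_mid 1 [ 0.666  -0.0213] 0.123
ink_small_mid 1 [ 0.666  -0.0213] 0.123
```

View pics/s2.png

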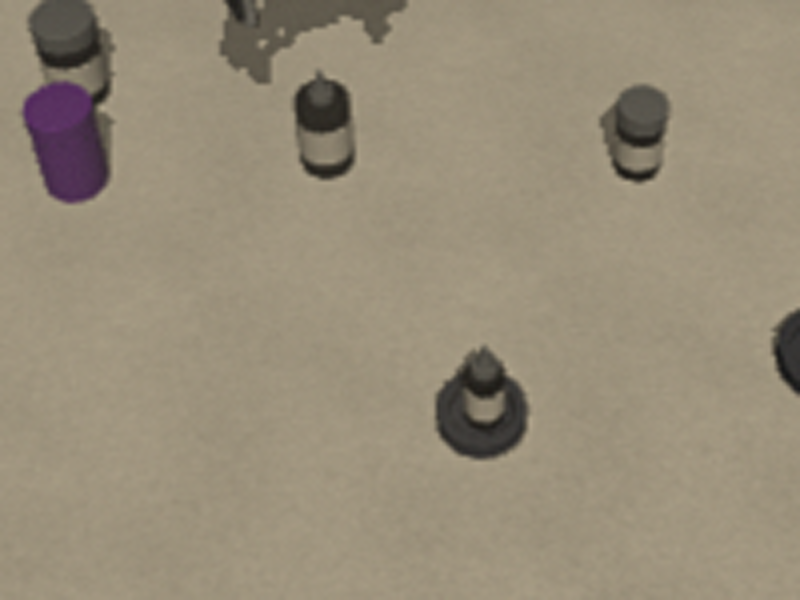

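The small bottle stands upright in its stand at crop (483,400), and the fit puts it within 2 mm of the axis. The medium bottle at (325,130) is next.

>>> apply_moves --commands '[[[-1.5,1,50,0,0,0,100],[-1.5,1,90,0,0,0,100],[-1.5,1,114,0,0,0,100],[-1.5,1,114,0,0,0,100],[-1.5,1,114,0,0,0,70],[-1.5,1,114,0,0,0,45],[-1.5,1,114,0,0,0,20],[-1.5,1,114,0,0,0,0],[-1.5,1,114,0,0,0,0],[-1.5,1,114,0,0,0,0]]]'

```text
t: 10.68
tcp_pos: [0.4444, -0.1133, 0.0279]
tcp_rot: [179.9, -0.1, 24.7]
ft_force: [0.6, -0.0, 6.4]
finger_gap: 0.037
finger_force: 60.0
```

>>> apply_moves --commands '[[[0,0,0,0,0,0,0],[0,0,0,0,0,0,0]]]'

```text
t: 10.92
tcp_pos: [0.4444, -0.1133, 0.0279]
tcp_rot: [179.9, -0.1, 24.7]
ft_force: [-0.9, 0.5, 6.5]
finger_gap: 0.0365
finger_force: 60.0
```

```bash
python3 go.py .6406 .1999 .136
```

```text
10.925 [ 0.4444 -0.1133  0.0279] [ 1.7988e+02 -1.2000e-01  2.4680e+01] 0.036523767377276195 [-0.9  0.5  6.5] 60.01432657241821
[ 309.3 -202.4 -107.8]
```

>>> apply_moves --commands '[[[0,0,-15,0,0,0,0],[0,0,-45,0,0,0,0],[0,0,-85,0,0,0,0],[40,-26,-110,0,0,0,0],[85,-55,-110,0,0,0,0],[130,-85,-110,0,0,0,0],[175,-114,-110,0,0,0,0],[220,-143,-110,0,0,0,0],[265,-173,-110,0,0,0,0],[309,-202.5,-110,0,0,0,0]]]'

```text
t: 12.18
tcp_pos: [0.6397, 0.2019, 0.1367]
tcp_rot: [180.0, 0.0, 24.7]
ft_force: [0.7, -1.0, -0.1]
finger_gap: 0.037
finger_force: 60.1
```

>>> apply_moves --commands '[[[0,0,0,0,0,0,0],[0,0,0,0,0,0,0],[0,0,0,0,0,0,0]]]'

```text
t: 12.55
tcp_pos: [0.6387, 0.1993, 0.1364]
tcp_rot: [180.0, 0.0, 24.6]
ft_force: [0.2, -0.5, -1.4]
finger_gap: 0.0367
finger_force: 60.2
```

```bash
python3 go.py .6406 .1999 .031
```

```text
12.55 [0.6387 0.1993 0.1364] [1.800e+02 3.000e-02 2.462e+01] 0.03668053566399668 [ 0.2 -0.5 -1.4] 60.185673236846924
[  2.1   0.2 105.4]
```

>>> apply_moves --commands '[[[1,0,40,0,0,0,0],[1,0,75,0,0,0,0],[1,0,95,0,0,0,0],[1,0,101,0,0,0,0],[1,0,104,0,0,0,0],[1,0,105,0,0,0,0],[1,0,105,0,0,0,0],[1,0,105,0,0,0,0]]]'

```text
t: 13.55
tcp_pos: [0.6406, 0.2009, 0.0321]
tcp_rot: [180.0, -0.1, 24.7]
ft_force: [0.8, 0.6, -1.5]
finger_gap: 0.0368
finger_force: 60.2
```

>>> apply_moves --commands '[[[0,0,0,0,0,0,40],[0,0,0,0,0,0,50],[0,0,0,0,0,0,65],[0,0,0,0,0,0,80],[0,0,0,0,0,0,100],[0,0,0,0,0,0,100],[0,0,-30,0,0,0,100],[0,0,-75,0,0,0,100],[0,0,-119,0,0,0,100],[0,0,-119,0,0,0,100]]]'

```text
t: 14.8
tcp_pos: [0.6432, 0.2014, 0.1563]
tcp_rot: [179.9, -0.6, 24.7]
ft_force: [-0.7, -0.3, -0.2]
finger_gap: 0.0852
finger_force: 0.0
```

```bash
python3 go.py .3872 .2867 .150
```

```text
14.8 [0.6432 0.2014 0.1563] [179.89  -0.56  24.69] 0.08521893673057307 [-0.7 -0.3 -0.2] 0.0
[-197.1 -184.4    4. ]
```

>>> apply_moves --commands '[[[-40,-38,0,0,0,0,100],[-80,-76,0,0,0,0,100],[-120,-114,0,0,0,0,100],[-160,-152,0,0,0,0,100],[-193.5,-184.5,0,0,0,0,100],[-193.5,-184.5,0,0,0,0,100],[-193.5,-184.5,0,0,0,0,100],[-193.5,-184.5,0,0,0,0,100]]]'

```text
t: 15.8
tcp_pos: [0.3882, 0.2872, 0.1502]
tcp_rot: [180.0, 0.0, 24.6]
ft_force: [0.1, -0.4, 0.3]
finger_gap: 0.0855
finger_force: 0.0
```

```bash
python3 go.py .3872 .2867 .033
python3 - <<'E'
from h import *
pics=[capture("top"),capture("scene")]
fit(pics,"ink_medium_mid",(.6406,.1999),.004)
fit(pics[1:],"ink_large_mid",(.3872,.2867))
p=pics[1]
cv2.imwrite("pics/s3.png",cv2.resize(p["color"][130:280,340:540,::-1],None,fx=4,fy=4,interpolation=2))
E
```

```text
15.8 [0.3882 0.2872 0.1502] [1.7999e+02 1.0000e-02 2.4620e+01] 0.08546608744156722 [ 0.1 -0.4  0.3] 0.0
[ -1.1   0.  117.2]
ink_medium_mid 2 [0.6406 0.2001] 0.176
ink_medium_mid 1 [0.6406 0.2008] 0.077
ink_medium_mid 1 [0.6399 0.1996] 0.091
ink_large_mid 1 [0.3864 0.2861] 0.086
ink_large_mid 1 [0.3864 0.2861] 0.086
```

View pics/s3.png

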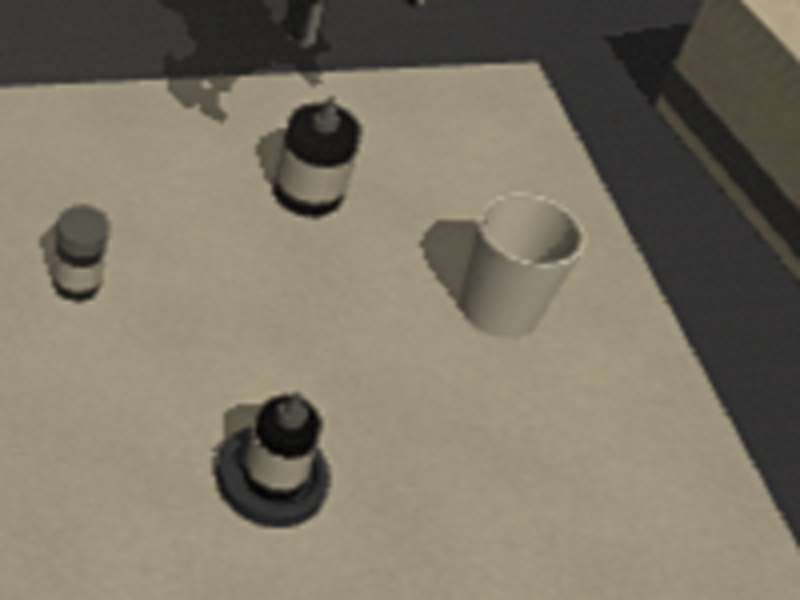

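The medium bottle stands upright in its stand at crop (283,450), centred within about 1 mm. The large bottle at (317,160) is still in place, and I grasp it next.

>>> apply_moves --commands '[[[-1,0,40,0,0,0,100],[-1,0,80,0,0,0,100],[-1,0,110,0,0,0,100],[-1,0,117,0,0,0,100],[-1,0,117,0,0,0,85],[-1,0,117,0,0,0,70],[-1,0,117,0,0,0,50],[-1,0,117,0,0,0,25],[-1,0,117,0,0,0,25],[-1,0,117,0,0,0,0]]]'

```text
t: 17.3
tcp_pos: [0.388, 0.288, 0.0354]
tcp_rot: [-180.0, -0.2, 24.7]
ft_force: [-1.2, -0.2, 6.0]
finger_gap: 0.0508
finger_force: 62.8
```

>>> apply_moves --commands '[[[0,0,0,0,0,0,0],[0,0,0,0,0,0,0],[0,0,0,0,0,0,0]]]'

```text
t: 17.68
tcp_pos: [0.388, 0.288, 0.0354]
tcp_rot: [-180.0, -0.2, 24.7]
ft_force: [0.3, -1.1, 6.4]
finger_gap: 0.0508
finger_force: 62.8
```

```bash
python3 go.py .3872 .2867 .2 .5079 -.4095 .2
```

```text
17.675 [0.388  0.288  0.0354] [-179.98   -0.23   24.69] 0.050802636859046235 [ 0.3 -1.1  6.4] 62.79384255409241
[  -0.6    0.8 -164.6]
[-181.7  683.8 -165.5]
```

>>> apply_moves --commands '[[[0,0,-15,0,0,0,0],[0,0,-45,0,0,0,0],[0,0,-90,0,0,0,0],[0,0,-135,0,0,0,0],[-6,23,-165,0,0,0,0],[-18,68,-165,0,0,0,0],[-30,113,-165,0,0,0,0],[-42,158,-165,0,0,0,0],[-54,204,-165,0,0,0,0],[-66,249,-165,0,0,0,0]]]'

```text
t: 18.92
tcp_pos: [0.4299, 0.0319, 0.1986]
tcp_rot: [180.0, -0.0, 24.7]
ft_force: [0.8, -0.1, -3.2]
finger_gap: 0.0503
finger_force: 62.9
```

>>> apply_moves --commands '[[[-12,45,0,0,0,0,0],[-24,90,0,0,0,0,0],[-36,136,0,0,0,0,0],[-48,181,0,0,0,0,0],[-60,226,0,0,0,0,0],[-72,272,0,0,0,0,0],[-84,317,0,0,0,0,0],[-96,362,0,0,0,0,0],[-106,400,0,0,0,0,0],[-115,434,0,0,0,0,0]]]'

```text
t: 20.18
tcp_pos: [0.5068, -0.4102, 0.1983]
tcp_rot: [-179.9, 0.0, 24.7]
ft_force: [-0.7, -0.6, -1.9]
finger_gap: 0.0506
finger_force: 63.0
```

>>> apply_moves --commands '[[[0,0,20,0,0,0,0],[0,0,50,0,0,0,0],[0,0,80,0,0,0,0],[0,0,90,0,0,0,0],[0,0,90,0,0,0,0],[0,0,90,0,0,0,0]]]'

```text
t: 20.92
tcp_pos: [0.5079, -0.4095, 0.11]
tcp_rot: [179.9, -0.1, 24.7]
ft_force: [-1.1, -0.5, -1.4]
finger_gap: 0.0507
finger_force: 63.1
```

```bash
python3 go.py .5079 -.4095 .038;python3 - <<'E'
from h import *
p=capture("scene")
cv2.imwrite("pics/s4.png",cv2.resize(p["color"][110:260,80:280,::-1],None,fx=4,fy=4,interpolation=2))
E
```

```text
20.925 [ 0.5079 -0.4095  0.11  ] [ 1.7987e+02 -6.0000e-02  2.4700e+01] 0.050726234664863534 [-1.1 -0.5 -1.4] 63.070188760757446
[-0.1 -0.1 72. ]
```

View pics/s4.png

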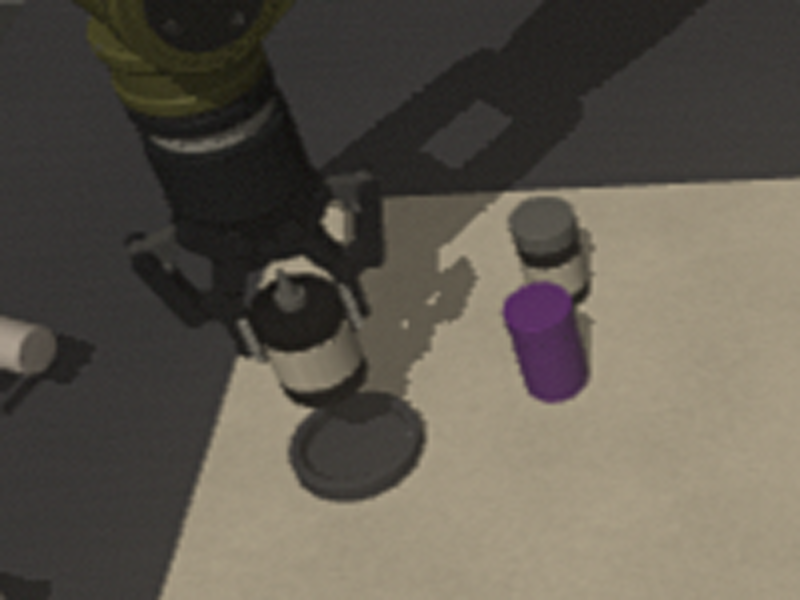

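The large bottle hangs upright in the grip at (315,350), above the large stand at (357,445). I lower it and release.

>>> apply_moves --commands '[[[0,0,25,0,0,0,0],[0,0,50,0,0,0,0],[0,0,63,0,0,0,0],[0,0,69,0,0,0,0],[0,0,71,0,0,0,0],[0,0,72,0,0,0,0],[0,0,72,0,0,0,0],[0,0,72,0,0,0,0]]]'

```text
t: 21.98
tcp_pos: [0.5077, -0.4096, 0.0395]
tcp_rot: [179.9, -0.0, 24.7]
ft_force: [-4.9, 3.5, 7.3]
finger_gap: 0.0506
finger_force: 63.8
```

>>> apply_moves --commands '[[[0,0,0,0,0,0,65],[0,0,0,0,0,0,75],[0,0,0,0,0,0,85],[0,0,0,0,0,0,100],[0,0,0,0,0,0,100],[0,0,0,0,0,0,100],[0,0,-30,0,0,0,100],[0,0,-75,0,0,0,100],[0,0,-120,0,0,0,100],[0,0,-180,0,0,0,100]]]'

```text
t: 23.22
tcp_pos: [0.5063, -0.4084, 0.2161]
tcp_rot: [-179.8, 0.1, 24.7]
ft_force: [0.1, -0.8, 0.3]
finger_gap: 0.0849
finger_force: 0.0
```

>>> apply_moves --commands '[[[-60,0,0,0,0,0,100],[-120,0,0,0,0,0,100],[-150,0,0,0,0,0,100],[-150,0,0,0,0,0,100],[-150,0,0,0,0,0,100],[-150,0,0,0,0,0,100]]]'

```text
t: 23.98
tcp_pos: [0.3719, -0.4712, 0.2163]
tcp_rot: [-180.0, -0.0, 24.8]
ft_force: [-0.1, 0.2, -0.1]
finger_gap: 0.0856
finger_force: 0.0
```

```bash
python3 go.py;python3 - <<'E'
from h import *
pics=[capture("top"),capture("scene")]
fit(pics,"ink_large_mid",(.5079,-.4095),.004)
fit(pics,"ink_small_mid",(.6675,-.0214),.004)
fit(pics,"ink_medium_mid",(.6406,.1999),.004)
cv2.imwrite("pics/s5.png",pics[1]["color"][:,:,::-1])
E
```

```text
23.975 [ 0.3719 -0.4712  0.2163] [-1.800e+02 -1.000e-02  2.477e+01] 0.08559954853795691 [-0.1  0.2 -0.1] 0.0
ink_large_mid 2 [ 0.5068 -0.4101] 0.159
ink_large_mid 1 [ 0.5073 -0.4107] 0.11
ink_large_mid 1 [ 0.5077 -0.4092] 0.047
ink_small_mid 2 [ 0.6668 -0.0211] 0.267
ink_small_mid 1 [ 0.6674 -0.0198] 0.146
ink_small_mid 1 [ 0.6667 -0.0213] 0.105
ink_medium_mid 2 [0.6407 0.2007] 0.158
ink_medium_mid 1 [0.6411 0.2007] 0.084
ink_medium_mid 1 [0.6401 0.2008] 0.07
```

View pics/s5.png

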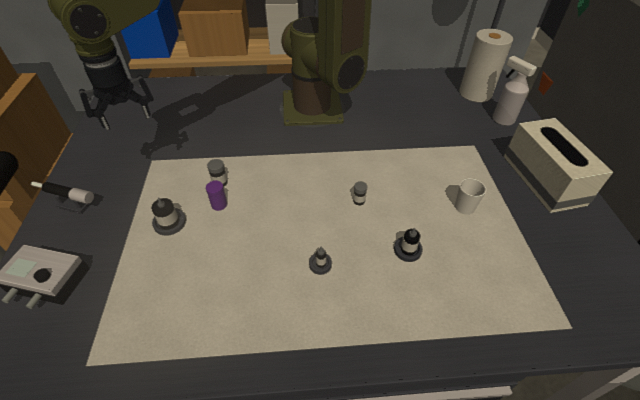

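All three bottles stand in their stands: large (215,167), small (258,320), medium (243,410). The jars and the cup are where they started, and the arm is clear.

```bash
python3 -c "
from station import order
print(order.hand_in())"
```

```text
the job is handed in; nothing more can be done
None
```

The job is handed in: all three ink bottles stand upright in the stands of their own size, within about 2 mm of centre by my last camera fit, and the jars and cup look unmoved; the hand-in returned no verdict.

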